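# Level the plate warmer and hold it for locking

## Task

The plate warmer stands crooked. Pick the blue spirit level up with a light grip, lay it along the middle of the warmer's steel top, pointing towards the black foot knob, then turn that knob until the bubble sits between its two black rings. Finally press down on the level with about 10 N (gently, never more than 40 N) and finish while still pressing, with the bubble still centred, so that I can tighten the lock nut; leave the bottles and the salt shaker alone.

Things in the scene. Friction and masses are not known exactly. Their poses are not given: they have to be found in the camera images.
- level: blue spirit level: bar 180 long (its x), 24 wide (y), 45 high, 0.3 kg, upright on the table. Origin: centre of its underside, z up. Green vial let into the top at x = +17 to +83 mm; the orange patch on top at x = 0 marks where to grip it (across the 24 mm; 20 to 40 N is plenty) and to press on it
- bubble (a joint): white bubble, 16 mm long, in the level's green vial: distance (m) of its middle from the middle between the two black rings, positive towards the level's +x end. It floats to the higher end, about 0.4 m per rad of tilt (7 mm a degree), with stops at +-24 mm, and takes 1 to 2 s to settle. Between the rings: within 3.5 mm of 0
- warmer_top (a point): plate warmer, a low black appliance with a steel top plate 290 x 210 mm; this point: middle of the plate's top face, about 70 mm above the table. Its x runs along the 290 mm towards the foot knob, z is the plate's upward normal. It tilts about two fixed feet at the end away from the knob; at first the knob end is 1.6 to 3.1 degrees too low
- foot_grip (a point): levelling foot's hand knob: black, ribbed, round, 44 mm across, 24 high, 185 mm from the middle of the plate along its x, its underside 4 mm above the plate. This point: on its axis, half way up. Upright axis, friction 0.2 N m, stays where left. Clockwise from above raises the knob end, 0.018 rad per rad of turn (1.6 to 3.0 rad in all); the knob rises with it, 6 mm per rad
- foot (a joint): angle of that knob (rad), growing clockwise seen from above; its zero has no meaning, stops at 0 and 5
- sauce: yellow sauce bottle with white cap, 56 mm in diameter, 150 high, origin under its centre; leave alone
- beer: brown bottle, 62 mm in diameter, 190 high, origin under its centre; leave alone
- salt: white ceramic salt shaker, 46 mm in diameter, 82 high, origin under its centre; leave alone

How it is judged (in metres and radians):
On the way, in this order (a step that is already met when the one before it is completed fails the run):
1. the level lies on the middle of the warmer's steel top, along it (contact force between level and warmer above 1 N and angle between the x axis of level and the x axis of warmer_top, either way round below 0.17 rad and horizontal distance between level and warmer_top below 0.035 m and z of level in the frame of warmer_top below 0.004 m), for 0.2 s.
2. the knob has been turned until the warmer is level and the bubble stands between the rings, with the hand off the level (contact force between the fingers and level below 0.1 N and contact force between level and warmer above 1 N and angle between warmer_top's own z axis and vertical below 0.012 rad and value of joint bubble between -0.0035 and 0.0035 m), for 0.2 s.
At the end, for the whole second after the job is handed in: Level on the warmer's top along it (10 degrees, 35 mm from the middle), pressed by the fingers so that it bears on the warmer with 7 to 35 N (its own weight included), bubble within 3.5 mm of centre, warmer level within 0.7 degrees, knob let go (contact force between the fingers and level above 2 N and contact force between level and warmer between 7 and 35 N and contact force between the fingers and foot below 0.1 N and angle between the x axis of level and the x axis of warmer_top, either way round below 0.17 rad and horizontal distance between level and warmer_top below 0.035 m and z of level in the frame of warmer_top below 0.004 m and angle between warmer_top's own z axis and vertical below 0.012 rad and value of joint bubble between -0.0035 and 0.0035 m); the arm keeps its last pose, push and grip.
It fails at once if the level is pressed on the warmer with more than 40 N (contact force between level and warmer above 40 N).
It fails at once if a bottle or the salt shaker is moved more than 20 mm (distance of any of sauce, beer, salt from where it was at the start of the episode above 0.02 m).
It fails at once if the level is squeezed hard: over about 75 N a finger, 150 N in all (contact force between the fingers and level above 150 N).
It also fails if it takes over 72 s, if anything falls off the work surface, if the arm or the gripper's body presses on something with over 40 N, if the wrist force passes 120 N, or if a joint passes its speed limit or range.

## Robot

A 6-joint arm with a two-finger parallel gripper is mounted at the origin on the work surface. World frame = base frame: x ahead of the robot, y to its left, z up, the work surface at z = 0. Lengths are in mm, angles in rad, forces in N, time in s.
With the tool pointing down it reaches from about 275 to 750 mm from the base axis. Payload 10.2 kg.
Tool frame: the origin (TCP) lies at the centre of the arm's flange, where the gripper is bolted on; the fingertips stand 173 mm ahead of it and the grasp point (between the pads) lies 155 mm ahead of it; z points along the fingers, y is the line along which they close (so a half turn about z gives the same grasp; the last joint's range is limited). The gripper opens to 85 mm and grips with 20 to 120 N. Pads are 22 mm wide; open, the fingers measure 114 mm over their backs; the gripper's body (76 mm by 85 mm) begins 54 mm behind the grasp point. The pads swing forward as they close: fully open they stand 13 mm farther back than shut.
Start: joints at [-1.352, 0.313, 1.498, -0, 1.331, -0.223], TCP at [224.462, -474.604, 404.694] pointing down, gripper open.
Joint ranges: [-2.94, 2.94], [-0.97, 2.17], [0.19, 2.56], [-1.23, 4.37], [0.02, 3.11], [-2.88, 2.88]. Speed limits (rad/s): [2.39, 2.39, 3.01, 3.14, 3.14, 3.14].

## Interface

Orientations are given as a unit quaternion [w, x, y, z].
In Python, from rig import ctrl gives the robot as it stands.
- The arm moves only by the shell command python3 steer.py 'ROWS' [OPENING] [FORCE]. ROWS is a JSON list of rows, 1 to 8 of them, each an object with the fields d (a list: dx, dy, dz in m), rot (a list: a rotation vector rx, ry, rz in units of 0.05 rad); a field left out counts as zero; each row is the pose to reach, as a shift and turn from the pose commanded when the command began, along the tool's axes at that moment; what a row does not reach only later rows make up. A row lasts 1/10 s, in which the tool goes at most 50 mm and 0.15 rad, less where a joint would pass 70% of its speed; a pose out of reach is approached as far as the arm can. OPENING is the opening from 0.0 (shut) to 1.0 (fully open), set as the command begins (- or left out keeps the last). The fingers move at their own pace and stop on an object; FORCE is the grip in N (left out, the last holds). Time passes only in rows, so rows that do not move let the fingers close. It prints the time, the measured TCP pose, the force, the opening and the grip force at its end. Input that does not fit is refused with a message, and nothing moves.
- ctrl.sense(): the state, without advancing time (a new reading comes with each control period).
- ctrl.capture(name): name is "scene" or "top"; returns the picture (480x640x3 uint8, red, green, blue); there is no depth.
- ctrl.calibration(name): a dict with "fx", "fy", "cx", "cy" (pixels), "distortion" ([k1, k2, p1, p2, k3] as OpenCV has them; the pictures are not rectified), "position" and "attitude" of the camera in the world. Camera axes: x right, y down, z forward; pixel columns grow to the right and rows downward; lengths in mm; the calibration is good to about 2 mm. A picture is of the moment at which its call begins. calibration takes no time and is no camera call.
- ctrl.finish_job(): hands the job in; it is judged then, once.
The state is a dict: "time_s": time; "joints": joint angles; "dq": joint speeds; "tau": joint torques, N m; "eef_pos": TCP position; "ee_rot": TCP orientation; "force": force on the tool from outside, world axes, zero at the start; "wrist_torque": the same for the moment, N m; "grip_width": opening from 0.0 (shut) to 1.0 (fully open); "grip_force": force on a finger pad.
Only numpy, scipy, OpenCV 4.12 (cv2) and the standard library are available. Lean on these libraries where they do the work, as an engineer would, in place of code of your own. Each camera call takes 0.05 s, during which the arm holds its last target. There are 200 camera calls.

## Working session

There is one attempt and no reset: what is moved stays moved. The work goes in short steps, Python scripts to look and compute and a shell command to move; the robot and the scene stay as the last step left them, time stands still between calls to the robot, and variables do not carry over. Pictures are saved under pics/ and viewed, at most 10 in all, crops included, and the job is handed in when it is done.

```bash
ls; mkdir -p pics
python3 - <<'E'
from rig import ctrl
import cv2,json
print(ctrl.sense())
for n in("scene","top"):
    c=ctrl.calibration(n);print(n,c)
    cv2.imwrite(f"pics/{n}0.png",ctrl.capture(n)[:,:,::-1])
E
```

```text
pics
rig.py
steer.py
{'time_s': 0.0, 'joints': array([-1.35242621e+00,  3.13452472e-01,  1.49845003e+00,  6.71414845e-06,
        1.33101841e+00, -2.23400964e-01]), 'dq': array([ 0.00104124, -0.0002425 , -0.0004309 ,  0.00012399, -0.00116609,
        0.00014848]), 'tau': array([ 6.07443098e-05, -4.12264431e+01, -2.59750628e+01, -1.01213657e-04,
        4.04997583e-03,  3.79651340e-05]), 'eef_pos': array([ 224.43890469, -474.56129774,  404.12879338]), 'ee_rot': array([-6.64115975e-04,  9.75703775e-01,  2.19092906e-01,  4.93104699e-06]), 'force': array([-0.40949459,  0.04061974, -0.27292007]), 'wrist_torque': array([-0.02485654, -0.05599223,  0.01016022]), 'grip_force': 0.0, 'grip_width': 0.9966764112185588}
scene {'fx': 549.793405461476, 'fy': 549.793405461476, 'cx': 326.96493299595284, 'cy': 241.864968524873, 'distortion': array([-0.04780281,  0.        ,  0.        ,  0.        ,  0.        ]), 'position': array([1220.22862312, -135.83216389,  855.74018195]), 'attitude': array([-0.28504516,  0.7461275 ,  0.56327085, -0.21158677])}
top {'fx': 566.5628789108966, 'fy': 566.5628789108966, 'cx': 322.02124115525976, 'cy': 246.38274766109646, 'distortion': array([-0.10663679,  0.        ,  0.        ,  0.        ,  0.        ]), 'position': array([ 397.94533641,   65.85395864, 1311.44092391]), 'attitude': array([-0.05379822,  0.71368069, -0.69737866,  0.0377973 ])}
```

View pics/scene0.png

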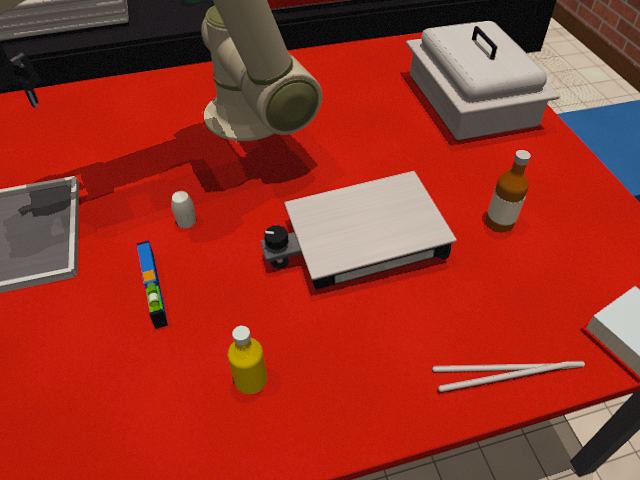

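View pics/top0.png

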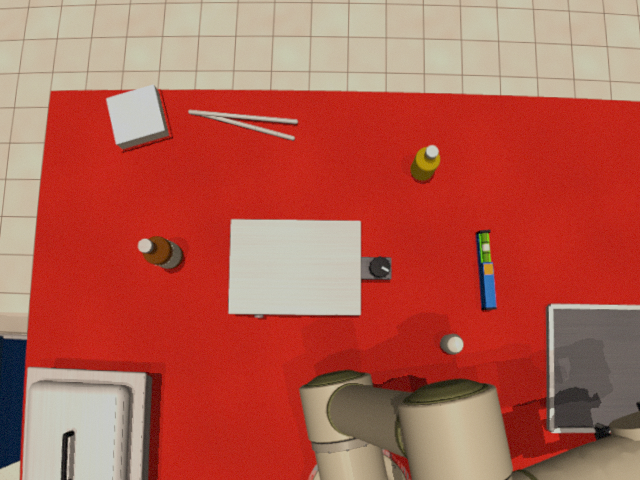

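The scene view shows the warmer with its plate at (370,225), the knob at (276,238), the level from (143,243) to (160,325), the salt at (183,210), the sauce at (246,360) and the beer at (507,195). In the top view the plate spans (230,220) to (361,315), the knob is at (379,267), the level's orange patch is at (488,269) with the vial at (486,246), and the salt is at (452,344).

```bash
cat > h.py <<'E'
import numpy as np, cv2
from rig import ctrl
from scipy.spatial.transform import Rotation as R
def rot(q): return R.from_quat([q[1],q[2],q[3],q[0]])
def ray(n,uv):
    c=ctrl.calibration(n);K=np.array([[c['fx'],0,c['cx']],[0,c['fy'],c['cy']],[0,0,1]])
    p=cv2.undistortPoints(np.array(uv,float).reshape(-1,1,2),K,c['distortion']).reshape(-1,2)
    return c['position'],rot(c['attitude']).apply(np.c_[p,np.ones(len(p))])
def plane(n,uv,z):
    o,d=ray(n,uv);return o+d*((z-o[2])/d[:,2])[:,None]
def tri(a,b):
    (o,d),(p,e)=ray("scene",[a]),ray("top",[b]);d=d[0]/np.linalg.norm(d);e=e[0]/np.linalg.norm(e)
    s=np.linalg.lstsq(np.c_[d,-e],p-o,rcond=None)[0]
    x,y=o+s[0]*d,p+s[1]*e;return (x+y)/2,np.linalg.norm(x-y)
def hsv(im): return cv2.cvtColor(im,cv2.COLOR_RGB2HSV)
def mask(im,h0,h1,s0,v0,box):
    m=cv2.inRange(hsv(im),(h0,s0,v0),(h1,255,255));x0,y0,x1,y1=box
    k=np.zeros_like(m);k[y0:y1,x0:x1]=m[y0:y1,x0:x1];return k
def cen(m):
    n,l,s,c=cv2.connectedComponentsWithStats(m);i=1+np.argmax(s[1:,4]);return c[i],s[i]
E
python3 - <<'E'
from h import *
im={n:cv2.imread(f"pics/{n}0.png")[:,:,::-1].copy() for n in("scene","top")}
bx={"top":(465,220,510,320),"scene":(125,230,180,335)}
C={}
for n in im:
    for nm,a in dict(orange=(12,24,120,120),green=(35,75,80,60),blue=(100,125,100,130)).items():
        m=mask(im[n],*a,bx[n])
        try:c,s=cen(m)
        except ValueError: print(n,nm,None);continue
        C[n,nm]=c;print(n,nm,c,s,plane(n,[c],45)[0])
for nm in("orange","green","blue"): print(nm,tri(C["scene",nm],C["top",nm]))
# plate
for n,b in (("top",(200,200,375,335)),("scene",(270,160,470,290))):
    m=cv2.inRange(hsv(im[n]),(0,0,110),(179,60,255));k=np.zeros_like(m);k[b[1]:b[3],b[0]:b[2]]=m[b[1]:b[3],b[0]:b[2]]
    k=cv2.morphologyEx(k,cv2.MORPH_OPEN,np.ones((9,9)))
    cs,_=cv2.findContours(k,cv2.RETR_EXTERNAL,cv2.CHAIN_APPROX_NONE);c=max(cs,key=cv2.contourArea)
    q=cv2.approxPolyDP(c,12,True).reshape(-1,2);print(n,q.tolist());C[n]=q
    print(plane(n,q,70).round(1), cv2.minAreaRect(plane(n,c.reshape(-1,2),70)[:,:2].astype(np.float32)))
for n,b in (("top",(366,252,392,282)),("scene",(262,222,290,250))):
    g=im[n].max(2);k=np.zeros_like(g);k[b[1]:b[3],b[0]:b[2]]=(g[b[1]:b[3],b[0]:b[2]]<60)*255
    c,s=cen(k);print(n,"knob",c,s,plane(n,[c],90)[0]);C[n,'k']=c
print(tri(C['scene','k'],C['top','k']))
E=None
cr=[cv2.resize(im['top'][205:345,340:520,::-1],None,fx=4,fy=4),]
cv2.imwrite("pics/crop1.png",cr[0])
E
```

```text
scene orange [148.44210526 275.4       ] [143 270  12  12  95] [ 519.89143494 -278.61206582   45.        ]
scene green [153.47058824 297.26838235] [146 283  16  29 272] [ 573.6907034  -273.27401482   45.        ]
scene blue [145.15662651 256.8313253 ] [138 243  16  29 332] [ 471.80924602 -281.63292874   45.        ]
top orange [488.09090909 268.5       ] [484 264   9  10  88] [ 520.65640481 -278.39002745   45.        ]
top green [483.80416667 247.3125    ] [479 232  12  31 240] [ 568.54944374 -269.16907986   45.        ]
top blue [489.3236246  290.42718447] [484 275  12  32 309] [ 471.36772293 -280.70333731   45.        ]
orange (array([ 520.57457362, -278.33735091,   45.73864212]), np.float64(0.2871667821596691))
green (array([ 569.2679683 , -272.58216355,   38.8224066 ]), np.float64(3.456480280708337))
blue (array([ 471.37121223, -281.31547483,   44.37294065]), np.float64(0.8534728471449053))
top [[231, 220], [229, 313], [360, 313], [359, 221]]
[[614.6 301.2  70. ]
 [407.7 296.5  70. ]
 [415.    9.7  70. ]
 [618.1  15.2  70. ]] ((513.5216674804688, 149.2242431640625), (208.0870361328125, 302.04730224609375), 1.1331864595413208)
scene [[452, 233], [414, 173], [287, 201], [311, 277]]
[[595.1 301.3  70. ]
 [411.2 296.1  70. ]
 [421.6  12.8  70. ]
 [625.    9.4  70. ]] ((516.8963623046875, 153.2064666748047), (211.4158172607422, 298.9753723144531), 2.942894458770752)
top knob [378.68070175 266.8       ] [369 257  21  21 285] [515.01551029 -28.10313982  90.        ]
scene knob [276.28691983 238.49578059] [265 226  24  24 474] [534.39028485 -33.36506392  90.        ]
(array([516.8002268 , -30.17413865,  70.20033635]), np.float64(1.1172249650483135))
```

View pics/crop1.png

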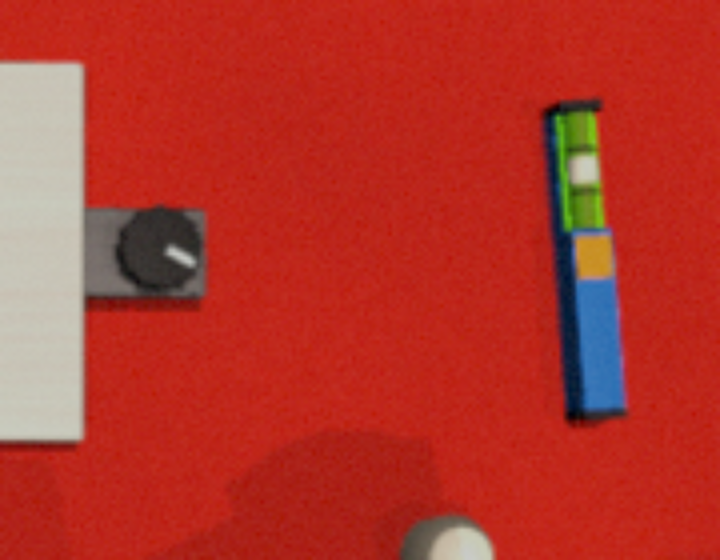

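The crop shows the level's vial end up (away from the robot) at about (485.5,231.5), its near end at about (490.8,307.8), and the bubble between the rings. The knob is at (379.7,266.5), with its white pointer pointing lower right.

```bash
cat >> h.py <<'E'
def go(p,psi,tilt=0):
    "shift+rotvec in tool axes from the present pose to TCP p, pointing down with tool x at yaw psi"
    s=ctrl.sense();r=rot(s['ee_rot']);t=R.from_euler('z',psi)*R.from_euler('x',np.pi)
    d=r.inv().apply(np.array(p)-s['eef_pos']);w=(r.inv()*t).as_rotvec()
    print('t',s['time_s'],'shift',d.round(1),'rot',w.round(3),'| now',s['eef_pos'].round(1),'grip',round(s['grip_width'],3),round(float(s['grip_force']),1),'F',s['force'].round(1))
E
python3 - <<'E'
from h import *
p=plane("top",[(485.5,231.5),(490.75,307.75)],45);d=p[0]-p[1]
print(p,np.linalg.norm(d),np.arctan2(d[1],d[0]),p.mean(0))
go([520.5,-278.3,330],3.197)
go([520.5,-278.3,185],3.197)
E
```

```text
[[ 604.83379398 -273.54851096   45.        ]
 [ 432.72334506 -283.62997094   45.        ]] 172.4054594883594 0.05850867034413151 [ 518.77856952 -278.58924095   45.        ]
t 0.1 shift [351.5 -50.8  74.3] rot [ 0.000e+00 -2.000e-03 -2.755e+00] | now [ 224.5 -474.6  404.2] grip 0.996 0.0 F [-0.7 -0.5  0.2]
t 0.1 shift [351.5 -50.6 219.3] rot [ 0.000e+00 -2.000e-03 -2.755e+00] | now [ 224.5 -474.6  404.2] grip 0.996 0.0 F [-0.7 -0.5  0.2]
```
Axes: rotation vector rz -2.755 (psi +2.755 since tool z down; yes). 18.4 rows. Rotation cap: target max 0.15 per row. A row [dx,..] that isn't reached is made up by later rows — so I can just give the final target in rows and it goes speed-limited. "each row is the pose to reach... In a row, tool goes at most 50 mm and 0.15 rad". So one can type 8 rows of the final target. Commands' base: "from the pose commanded when the command began" — commanded pose actual reached. Rotation path: fine with rotvec. But rotvec >... interpolates shortest; -2.755 under pi OK.

The manual's scale: shifts go in m and turns go in units of 0.05 rad. Converting my numbers, 200 mm is 0.2, 150 mm is 0.15, -1.2 rad is -24.

```bash
python3 steer.py '[{"d":[0.05,-0.007,0.01],"rot":[0,0,-3]},{"d":[0.1,-0.014,0.02],"rot":[0,0,-6]},{"d":[0.15,-0.021,0.03],"rot":[0,0,-9]},{"d":[0.2,-0.028,0.04],"rot":[0,0,-12]},{"d":[0.25,-0.035,0.05],"rot":[0,0,-15]},{"d":[0.3,-0.042,0.06],"rot":[0,0,-18]},{"d":[0.345,-0.05,0.07],"rot":[0,0,-21]},{"d":[0.3515,-0.0508,0.074],"rot":[0,0,-24]}]' 0.8
python3 steer.py '[{"rot":[0,0,-3]},{"rot":[0,0,-6]},{"rot":[0,0,-9]},{"rot":[0,0,-12]},{"rot":[0,0,-15]},{"rot":[0,0,-18]},{"rot":[0,0,-21]},{"rot":[0,0,-24]}]'
python3 steer.py '[{"rot":[0,0,-3]},{"rot":[0,0,-6]},{"rot":[0,0,-7.1]}]'
```

Run:
```python
from h import *
go([520.5,-278.3,187],3.199)
cv2.imwrite("pics/top1.png",ctrl.capture("top")[:,:,::-1]);cv2.imwrite("pics/scene1.png",ctrl.capture("scene")[100:400,60:360,::-1])
```

```text
time_s: 0.9
eef_pos: [523.2, -275.2, 329.2]
ee_rot: [-0.001, 0.678, 0.735, 0.0]
force: [0.3, -0.7, -0.1]
grip_width: 0.8
grip_force: 0.0
time_s: 1.7
eef_pos: [520.5, -278.4, 330.3]
ee_rot: [-0.0, 0.146, 0.989, 0.0]
force: [-0.1, -0.2, -0.9]
grip_width: 0.801
grip_force: 0.0
time_s: 2.0
eef_pos: [520.4, -278.4, 330.3]
ee_rot: [-0.0, -0.03, 1.0, 0.0]
force: [0.2, -0.8, -0.9]
grip_width: 0.797
grip_force: 0.0
t 2.0 shift [ -0.2  -0.  143.3] rot [ 0.001 -0.001  0.003] | now [ 520.4 -278.4  330.3] grip 0.797 0.0 F [ 0.2 -0.8 -0.9]
```

```bash
python3 steer.py '[{"d":[0,0,0.045]},{"d":[0,0,0.09]},{"d":[0,0,0.125]},{"d":[0,0,0.143]},{"d":[0,0,0.143]}]'
python3 steer.py '[{},{},{},{},{},{}]' 0.0 30
python3 steer.py '[{"d":[0,0,-0.04]},{"d":[0,0,-0.08]},{"d":[0,0,-0.12]},{"d":[0,0,-0.12]},{"d":[0,0,-0.12]}]'
python3 - <<'E'
from h import *
for n in("top","scene"): cv2.imwrite(f"pics/{n}2.png",ctrl.capture(n)[:,:,::-1])
im=cv2.imread("pics/scene2.png")[150:370,60:360];cv2.imwrite("pics/crop2.png",cv2.resize(im,None,fx=2.5,fy=2.5))
go([514,155,300],1.59)
E
```

```text
time_s: 2.6
eef_pos: [519.9, -277.9, 185.0]
ee_rot: [-0.002, -0.027, 1.0, 0.002]
force: [-0.1, 0.0, 0.2]
grip_width: 0.801
grip_force: 0.0
time_s: 3.2
eef_pos: [520.8, -278.5, 189.1]
ee_rot: [0.001, -0.027, 1.0, -0.001]
force: [-1.2, 0.5, 7.7]
grip_width: 0.273
grip_force: 30.7
time_s: 3.7
eef_pos: [520.3, -278.2, 307.7]
ee_rot: [0.0, -0.028, 1.0, -0.0]
force: [0.5, -0.4, -3.7]
grip_width: 0.274
grip_force: 30.7
t 3.8 shift [-17.7 432.9   6.8] rot [-0.    -0.004  1.607] | now [ 520.2 -278.2  305.9] grip 0.276 30.7 F [ 0.7  0.1 -3.6]
```

View pics/crop2.png

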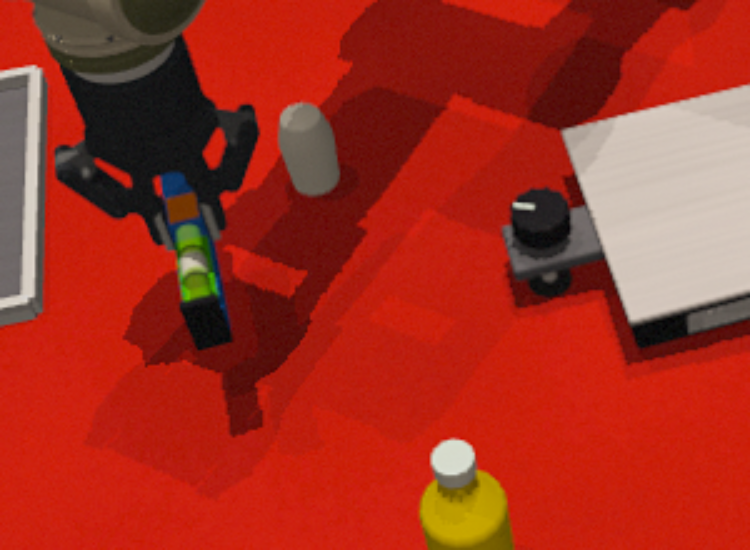

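The level is held squarely at its orange patch, and the salt and sauce are untouched. Next I'll carry it over the plate.

Scaled: 3 mm is 0.003, 1 mm is 0.001, 1.2 rad is 24.

```bash
python3 steer.py '[{"d":[-0.002,0.048,0.001],"rot":[0,0,3]},{"d":[-0.004,0.096,0.002],"rot":[0,0,6]},{"d":[-0.006,0.144,0.003],"rot":[0,0,9]},{"d":[-0.008,0.192,0.003],"rot":[0,0,12]},{"d":[-0.01,0.24,0.003],"rot":[0,0,15]},{"d":[-0.012,0.288,0.003],"rot":[0,0,18]},{"d":[-0.014,0.336,0.003],"rot":[0,0,21]},{"d":[-0.016,0.384,0.003],"rot":[0,0,24]}]'
python3 - <<'E'
from h import *
go([514,147.5,285],1.59)
E
```

```text
time_s: 4.6
eef_pos: [515.3, 91.1, 303.2]
ee_rot: [-0.001, 0.51, 0.86, -0.001]
force: [1.5, -0.3, -3.1]
grip_width: 0.275
grip_force: 30.9
t 4.6 shift [50.  26.  18.2] rot [-0.003 -0.001  0.482] | now [515.3  91.1 303.2] grip 0.275 30.9 F [ 1.5 -0.3 -3.1]
```

Scaled: 38 mm is 0.038, 20 mm is 0.02, 0.407 rad is 8.14.

```bash
python3 steer.py '[{"d":[0.02,0.01,0.005],"rot":[0,0,2.8]},{"d":[0.038,0.018,0.008],"rot":[0,0,5.6]},{"d":[0.038,0.018,0.008],"rot":[0,0,8.14]},{"d":[0.038,0.018,0.008],"rot":[0,0,8.14]},{"d":[0.038,0.018,0.008],"rot":[0,0,8.14]}]'
python3 - <<'E'
from h import *
go([514,147.5,270],1.59)
E
```

```text
time_s: 5.1
eef_pos: [513.0, 131.1, 295.8]
ee_rot: [-0.001, 0.67, 0.743, -0.001]
force: [0.3, 0.3, -1.8]
grip_width: 0.276
grip_force: 30.8
t 5.1 shift [16.3  2.7 25.8] rot [-0.002 -0.     0.084] | now [513.  131.1 295.8] grip 0.276 30.8 F [ 0.3  0.3 -1.8]
```

Scaled: 26 mm is 0.026, 16 mm is 0.016, 0.084 rad is 1.68.

```bash
python3 steer.py '[{"d":[0.008,0.001,0.008],"rot":[0,0.4,1.2]},{"d":[0.016,0.002,0.017],"rot":[0,0.8,1.68]},{"d":[0.016,0.002,0.026],"rot":[0,0.8,1.68]},{"d":[0.016,0.002,0.026],"rot":[0,0.8,1.68]},{"d":[0.016,0.002,0.026],"rot":[0,0.8,1.68]}]'
python3 - <<'E'
from h import *
go([514,147.5,260],1.59)
im=ctrl.capture("scene");cv2.imwrite("pics/s3.png",im[:,:,::-1]);cv2.imwrite("pics/crop3.png",cv2.resize(im[130:310,240:480,::-1],None,fx=3,fy=3))
E
```

```text
time_s: 5.6
eef_pos: [513.6, 147.1, 270.5]
ee_rot: [-0.015, 0.701, 0.713, 0.013]
force: [0.2, -0.3, -3.0]
grip_width: 0.273
grip_force: 30.7
t 5.6 shift [-0.1  0.5 10.5] rot [-0.002 -0.04  -0.002] | now [513.6 147.1 270.5] grip 0.273 30.7 F [ 0.2 -0.3 -3. ]
```

View pics/crop3.png

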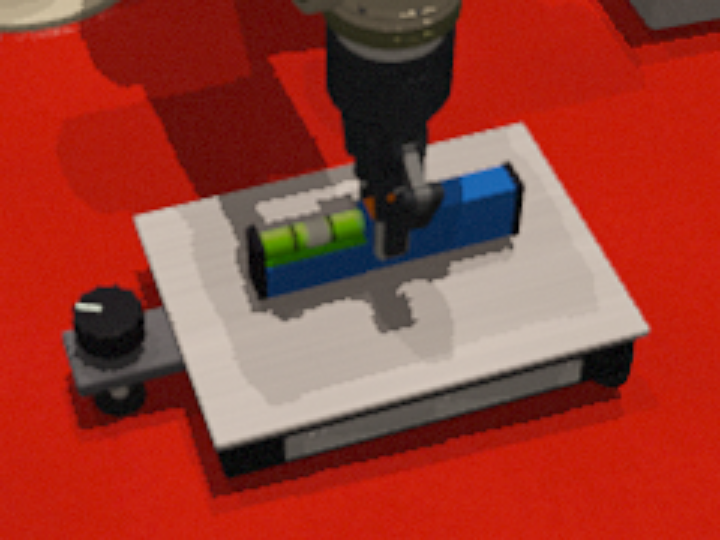

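The level hangs above the middle of the plate, parallel to it, with the vial towards the knob. Lowering gently now.

```bash
python3 steer.py '[{"d":[0,0,0.003]},{"d":[0,0,0.006]},{"d":[0,0,0.008]},{"d":[0,0,0.008]}]'|grep -E 'pos|force:'
python3 steer.py '[{"d":[0,0,0.001]},{"d":[0,0,0.002]},{"d":[0,0,0.002]}]'|grep -E 'pos|force:'
```

```text
eef_pos: [513.4, 147.7, 262.4]
force: [0.6, -0.8, -3.0]
grip_force: 30.8
eef_pos: [513.5, 147.8, 260.6]
force: [-0.1, -0.3, -3.6]
grip_force: 30.8
```

```bash
for i in 1 2; do python3 steer.py '[{"d":[0,0,0.0007]},{"d":[0,0,0.0015]},{"d":[0,0,0.0015]}]'|grep -E 'pos|^force:'; done
```

```text
eef_pos: [513.4, 147.9, 259.1]
force: [-0.9, 0.0, -2.3]
eef_pos: [513.5, 147.9, 257.7]
force: [-0.1, -0.3, -2.2]
```

```bash
for i in 1; do python3 steer.py '[{"d":[0,0,0.0005]},{"d":[0,0,0.001]},{"d":[0,0,0.001]}]'|grep -E 'pos|^force:'; done;  python3 steer.py '[{"d":[0,0,0.0005]},{"d":[0,0,0.001]},{"d":[0,0,0.001]}]'|grep -E 'pos|^force:'
```

```text
eef_pos: [513.5, 147.8, 257.1]
force: [-1.5, -3.4, 3.7]
eef_pos: [513.5, 147.8, 256.9]
force: [-6.7, -5.1, 12.5]
```

```bash
python3 steer.py '[{"d":[0,0,-0.0007]},{"d":[0,0,-0.0007]}]'|grep -E 'pos|^force:'
python3 steer.py '[{},{},{},{}]' 0.6
python3 steer.py '[{"d":[0,0,-0.02]},{"d":[0,0,-0.06]},{"d":[0,0,-0.1]},{"d":[0,0,-0.1]}]'
python3 - <<'E'
from h import *
go([516.5,-29.5,300],3.0)
E
```

```text
eef_pos: [513.5, 147.8, 257.0]
force: [-3.5, -4.4, 7.5]
time_s: 8.15
eef_pos: [513.5, 148.1, 256.3]
ee_rot: [-0.015, 0.701, 0.713, 0.013]
force: [0.8, -0.0, 0.5]
grip_width: 0.601
grip_force: 0.0
time_s: 8.55
eef_pos: [514.3, 144.0, 361.4]
ee_rot: [-0.012, 0.701, 0.713, 0.017]
force: [0.7, 0.1, -0.0]
grip_width: 0.603
grip_force: 0.0
t 8.55 shift [-175.9   -1.    54.3] rot [ 0.035 -0.028 -1.413] | now [514.3 144.  361.4] grip 0.603 0.0 F [ 0.7  0.1 -0. ]
```

Scaled: -1 mm is -0.001, -176 mm is -0.176, 0.035 rad is 0.7.

```bash
python3 steer.py '[{"d":[-0.04,0,0.005],"rot":[0.1,-0.1,-3]},{"d":[-0.08,0,0.01],"rot":[0.2,-0.2,-6]},{"d":[-0.12,0,0.01],"rot":[0.3,-0.26,-9]},{"d":[-0.16,-0.001,0.01],"rot":[0.4,-0.32,-12]},{"d":[-0.176,-0.001,0.01],"rot":[0.5,-0.4,-15]},{"d":[-0.176,-0.001,0.01],"rot":[0.6,-0.48,-18]},{"d":[-0.176,-0.001,0.01],"rot":[0.6,-0.52,-21]},{"d":[-0.176,-0.001,0.01],"rot":[0.7,-0.56,-24]}]' 
python3 steer.py '[{"d":[0,0,0.01],"rot":[0,0,-2.6]},{"d":[0,0,0.02],"rot":[0,0,-5.6]},{"d":[0,0,0.02],"rot":[0,0,-5.6]},{"d":[0,0,0.02],"rot":[0,0,-5.6]}]' 0.8
python3 - <<'E'
from h import *
go([516.5,-29.5,300],3.0)
T=np.mean([ctrl.capture("top").astype(float) for _ in range(4)],0).astype(np.uint8)
S=np.mean([ctrl.capture("scene").astype(float) for _ in range(4)],0).astype(np.uint8)
cv2.imwrite("pics/T4.png",T[:,:,::-1]);cv2.imwrite("pics/S4.png",S[:,:,::-1])
a=cv2.resize(T[205:325,220:420,::-1],None,fx=4,fy=4,interpolation=3)[:290]
a=cv2.resize(T[230:300,230:410,::-1],None,fx=4,fy=4,interpolation=3)
b=cv2.resize(S[185:255,250:430,::-1],None,fx=4,fy=4,interpolation=3)
cv2.imwrite("pics/crop4.png",np.vstack([a,b]))
E
```

```text
time_s: 9.35
eef_pos: [515.5, -31.6, 338.6]
ee_rot: [-0.007, 0.182, 0.983, -0.001]
force: [-0.1, -0.4, -0.0]
grip_width: 0.601
grip_force: 0.0
time_s: 9.75
eef_pos: [515.3, -31.5, 319.2]
ee_rot: [-0.007, 0.048, 0.999, -0.0]
force: [-0.0, 0.1, 0.2]
grip_width: 0.8
grip_force: 0.0
t 9.75 shift [-1.3  2.1 19.2] rot [-0.002 -0.014  0.046] | now [515.3 -31.5 319.2] grip 0.8 0.0 F [-0.   0.1  0.2]
```

View pics/crop4.png

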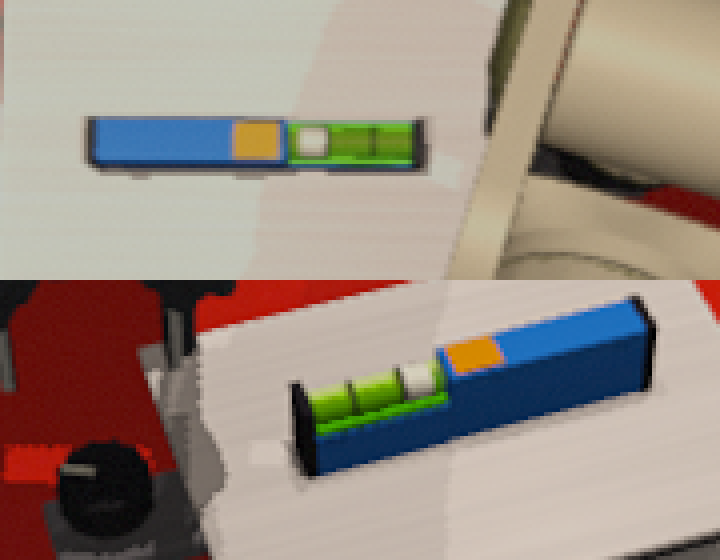

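The top strip shows the level along the plate with its ends at crop x = 88 and 426, the orange patch at 257 and the bubble at 312. The ring middle is at about 351, so the bubble is about 20 mm off towards the patch. The bottom strip agrees, with the bubble at 416 and the vial middle at 376. That means a turn of about 2.8 rad.

Run:
```python
from h import *
p=plane("top",[(230+88/4,230+141/4),(230+426/4,230+144/4)],114);print('level',p.mean(0),np.arctan2(*(p[1]-p[0])[[1,0]]))
print('knob',plane("top",[(380,267)],89),plane("scene",[(276.3,232.5)],89))
print(tri((276.3,232.5),(380,267)))
# knob ellipse by contour, from the first pictures
for n,b in (("top",(362,250,396,284)),("scene",(262,222,292,252))):
    g=cv2.imread(f"pics/{n}0.png").max(2);k=np.zeros_like(g);k[b[1]:b[3],b[0]:b[2]]=(g[b[1]:b[3],b[0]:b[2]]<75)*255
    k=cv2.morphologyEx(k,cv2.MORPH_CLOSE,np.ones((7,7)));c=max(cv2.findContours(k,0,1)[0],key=cv2.contourArea);print(n,cv2.minEnclosingCircle(c),cv2.boundingRect(c))
go([516.5,-29.5,300],3.0)
```

```text
level [511.19914407 153.20287313 114.        ] -1.5568878943829183
knob [[514.73876782 -31.04071532  89.        ]] [[518.58514568 -29.89751882  89.        ]]
(array([515.25661161, -30.36412963,  85.63843793]), np.float64(1.9234460525105892))
top ((378.5625, 267.4375), 11.424101829528809) (369, 257, 21, 22)
scene ((274.511962890625, 239.37449645996094), 15.005929946899414) (263, 225, 26, 27)
t 10.15 shift [-1.4  2.1 19.4] rot [-0.002 -0.014  0.049] | now [515.2 -31.5 319.5] grip 0.799 0.0 F [ 0.4 -0.3 -0.6]
```

Scaled: 80 mm is 0.08, 30 mm is 0.03, -0.014 rad is -0.28.

```bash
python3 steer.py '[{"d":[-0.0004,0.0015,0.03],"rot":[0,-0.28,0]},{"d":[-0.0004,0.0015,0.06],"rot":[0,-0.28,0]},{"d":[-0.0004,0.0015,0.08],"rot":[0,-0.28,0]},{"d":[-0.0004,0.0015,0.08],"rot":[0,-0.28,0]},{"d":[-0.0004,0.0015,0.08],"rot":[0,-0.28,0]}]' | grep -E 'pos|orce'
python3 - <<'E'
from h import *
go([515.5,-30,239],3.05)
E
python3 steer.py '[{},{},{},{},{}]' 0.0 40
python3 - <<'E'
from h import *
go([515.5,-30,239],3.05)
print(ctrl.sense()['wrist_torque'],ctrl.sense()['joints'].round(2))
E
```

```text
eef_pos: [514.9, -30.1, 240.0]
force: [-0.0, -0.0, 0.7]
grip_force: 0.0
t 10.65 shift [-0.6  0.2  1. ] rot [-0.002  0.001 -0.   ] | now [514.9 -30.1 240. ] grip 0.797 0.0 F [-0.  -0.   0.7]
time_s: 11.15
eef_pos: [514.9, -30.2, 240.9]
ee_rot: [0.001, 0.046, 0.999, -0.001]
force: [-1.3, -0.4, 7.0]
grip_width: 0.502
grip_force: 39.6
t 11.15 shift [-0.5  0.3  1.9] rot [-0.002  0.002 -0.   ] | now [514.9 -30.2 240.9] grip 0.502 39.6 F [-1.3 -0.4  7. ]
[-0.05436485  0.32416816  0.01484687] [-0.29  0.49  1.72 -0.    0.93 -1.76]
```

```bash
python3 steer.py '[{"d":[0,0.0002,-0.0007],"rot":[0,0,2.4]},{"d":[0,0.0003,-0.0014],"rot":[0,0,4.8]},{"d":[0,0.0005,-0.0022],"rot":[0,0,7.2]},{"d":[0,0.0007,-0.0029],"rot":[0,0,9.6]},{"d":[0,0.0008,-0.0036],"rot":[0,0,12]},{"d":[0,0.001,-0.0043],"rot":[0,0,14.4]},{"d":[0,0.0012,-0.005],"rot":[0,0,16.8]},{"d":[0,0.0013,-0.0058],"rot":[0,0,19.2]}]'
python3 - <<'E'
from h import *
go([515.5,-28.7,246],2.09)
for n in("top","scene"): cv2.imwrite(f"pics/{n}5.png",ctrl.capture(n)[:,:,::-1])
E
```

```text
time_s: 11.95
eef_pos: [515.1, -28.4, 246.3]
ee_rot: [0.001, 0.504, 0.864, -0.0]
force: [3.6, 3.6, 1.0]
grip_width: 0.497
grip_force: 42.0
t 11.95 shift [-0.4  0.2  0.3] rot [ 0.001  0.003 -0.004] | now [515.1 -28.4 246.3] grip 0.497 42.0 F [3.6 3.6 1. ]
```

```bash
python3 steer.py '[{"d":[0.0001,0.0001,-0.0007],"rot":[0,0,2.4]},{"d":[0.0003,0.0002,-0.0014],"rot":[0,0,4.8]},{"d":[0.0004,0.0003,-0.0022],"rot":[0,0,7.2]},{"d":[0.0006,0.0004,-0.0029],"rot":[0,0,9.6]},{"d":[0.0007,0.0004,-0.0036],"rot":[0,0,12]},{"d":[0.0008,0.0005,-0.0043],"rot":[0,0,14.4]},{"d":[0.001,0.0006,-0.005],"rot":[0,0,16.8]},{"d":[0.0011,0.0007,-0.0058],"rot":[0,0,19.2]}]' | grep -E 'pos|orce'
python3 steer.py '[{"d":[0.0002,-0.0001,-0.0007],"rot":[0,0,2.4]},{"d":[0.0003,-0.0002,-0.0014],"rot":[0,0,4.8]},{"d":[0.0005,-0.0002,-0.0022],"rot":[0,0,7.2]},{"d":[0.0006,-0.0003,-0.0029],"rot":[0,0,9.6]},{"d":[0.0008,-0.0004,-0.0036],"rot":[0,0,12]},{"d":[0.0008,-0.0004,-0.0036],"rot":[0,0,12]}]'
cat >> h.py <<'E'
def bubble(tag,k=4):
    "bubble offset (mm) from x=+50 of the level, measured along the level in both views"
    for n in("top","scene"):
        im=np.mean([ctrl.capture(n).astype(float) for _ in range(k)],0).astype(np.uint8);cv2.imwrite(f"pics/{n}{tag}.png",im[:,:,::-1])
        b=(240,240,345,290) if n=="top" else (300,170,425,310)
        o,so=cen(mask(im,12,24,120,110,b))
        g=mask(im,35,75,110,60,b);_,s=cen(cv2.morphologyEx(g,cv2.MORPH_CLOSE,np.ones((5,5))))
        x0,y0,w,h=s[:4];sub=np.zeros_like(g);sub[y0:y0+h,x0:x0+w]=cv2.inRange(hsv(im),(0,0,110),(179,95,255))[y0:y0+h,x0:x0+w]
        hull=cv2.convexHull(cv2.findNonZero(g));hm=cv2.fillConvexPoly(np.zeros_like(g),hull,255)
        try:c,sb=cen(sub&hm)
        except ValueError: print(n,'no bubble');continue
        P=plane(n,[o,c],115);e=np.linalg.norm(P[1]-P[0]);print(n,'orange',o.round(1),so[4],'bubble',c.round(1),sb[4],'green',s,'offset',round(e-50,1))
E
python3 - <<'E'
from h import *
go([515.5,-26.5,255],0.53)
bubble("6")
a=cv2.resize(cv2.imread("pics/top6.png")[230:300,230:410],None,fx=4,fy=4,interpolation=3)
b=cv2.resize(cv2.imread("pics/scene6.png")[185:255,250:430],None,fx=4,fy=4,interpolation=3)
cv2.imwrite("pics/crop6.png",np.vstack([a,b]))
E
```

```text
eef_pos: [515.8, -27.1, 251.8]
force: [15.3, 3.1, -7.0]
grip_force: 42.8
time_s: 13.45
eef_pos: [516.2, -26.9, 255.7]
ee_rot: [0.002, 0.966, 0.26, 0.003]
force: [14.8, -2.7, -8.7]
grip_width: 0.498
grip_force: 42.2
t 13.45 shift [-0.5 -0.7  0.6] rot [ 0.006 -0.005 -0.005] | now [516.2 -26.9 255.7] grip 0.498 42.2 F [14.8 -2.7 -8.7]
top orange [291.5 264. ] 90 bubble [313.1 264.4] 56 green [300 260  32  11 282] offset -4.0
scene orange [370.  200.3] 81 bubble [347.8 207.8] 55 green [329 202  35  18 292] offset -1.8
```

View pics/crop6.png

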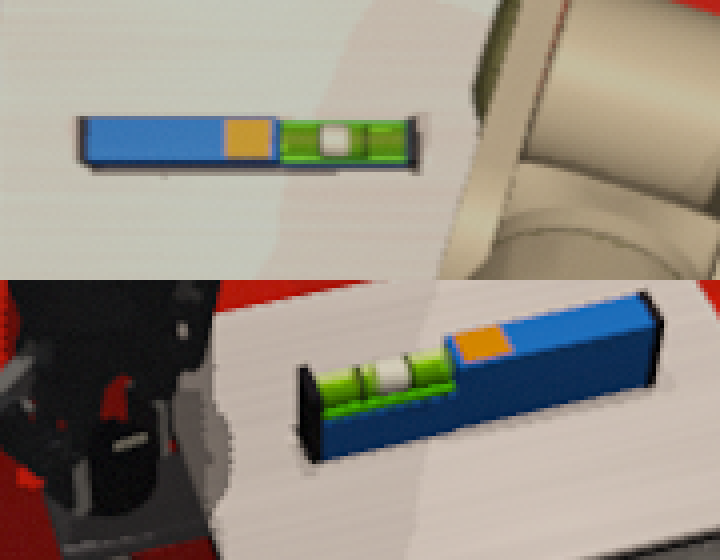

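The bubble is now at top-crop x = 335 with the rings at about 320 and 365, so it is still a few mm short and perhaps still settling. I'll hold still and measure again.

```bash
for i in 1 2; do python3 steer.py '[{},{},{},{},{},{},{}]'|grep -E '^force'; done
python3 - <<'E'
from h import *
bubble("7")
# ring check: darkness profile along vial, averaged over its rows, top view
for n,(a,b) in {"top":((303,264.6),(332,265.2)),"scene":((328,210.5),(362,203.5))}.items():
    g=cv2.imread(f"pics/{n}7.png").astype(float).mean(2)
    t=np.linspace(0,1,60);X=a[0]+(b[0]-a[0])*t;Y=a[1]+(b[1]-a[1])*t
    v=np.mean([cv2.remap(g.astype(np.float32),X.astype(np.float32)[None],(Y+d).astype(np.float32)[None],1)[0] for d in(-2,-1,0,1)],0)
    print(n,[(round(float(x),1),int(y)) for x,y in zip(X,v)])
E
```

```text
force: [14.3, -0.8, -8.1]
force: [14.7, -2.0, -8.5]
top orange [291.5 264. ] 90 bubble [314.5 264.6] 62 green [300 260  32  11 281] offset -1.1
scene orange [370.  200.3] 81 bubble [346.8 208. ] 59 green [329 202  35  18 296] offset 0.1
top [(303.0, 89), (303.5, 89), (304.0, 89), (304.5, 89), (305.0, 90), (305.5, 89), (305.9, 89), (306.4, 90), (306.9, 90), (307.4, 90), (307.9, 90), (308.4, 83), (308.9, 75), (309.4, 78), (309.9, 84), (310.4, 110), (310.9, 143), (311.4, 162), (311.8, 177), (312.3, 183), (312.8, 185), (313.3, 186), (313.8, 186), (314.3, 185), (314.8, 185), (315.3, 185), (315.8, 185), (316.3, 183), (316.8, 179), (317.3, 169), (317.7, 154), (318.2, 134), (318.7, 112), (319.2, 94), (319.7, 83), (320.2, 76), (320.7, 72), (321.2, 72), (321.7, 77), (322.2, 83), (322.7, 88), (323.2, 91), (323.6, 91), (324.1, 91), (324.6, 91), (325.1, 90), (325.6, 91), (326.1, 90), (326.6, 90), (327.1, 90), (327.6, 90), (328.1, 90), (328.6, 89), (329.1, 89), (329.5, 88), (330.0, 87), (330.5, 81), (331.0, 76), (331.5, 67), (332.0, 58)]
scene [(328.0, 63), (328.6, 98), (329.2, 129), (329.7, 141), (330.3, 148), (330.9, 148), (331.5, 148), (332.0, 149), (332.6, 148), (333.2, 148), (333.8, 149), (334.3, 149), (334.9, 148), (335.5, 148), (336.1, 148), (336.6, 141), (337.2, 130), (337.8, 110), (338.4, 92), (338.9, 78), (339.5, 98), (340.1, 120), (340.7, 131), (341.3, 135), (341.8, 134), (342.4, 149), (343.0, 169), (343.6, 182), (344.1, 191), (344.7, 194), (345.3, 195), (345.9, 194), (346.4, 194), (347.0, 194), (347.6, 194), (348.2, 194), (348.7, 192), (349.3, 181), (349.9, 160), (350.5, 124), (351.1, 89), (351.6, 98), (352.2, 111), (352.8, 129), (353.4, 139), (353.9, 143), (354.5, 144), (355.1, 144), (355.7, 145), (356.2, 145), (356.8, 146), (357.4, 146), (358.0, 144), (358.5, 145), (359.1, 145), (359.7, 139), (360.3, 126), (360.8, 107), (361.4, 95), (362.0, 86)]
```

Scaled: 0.16 rad is 3.2.

```bash
python3 steer.py '[{"rot":[0,0,1.6]},{"rot":[0,0,3.2]},{"rot":[0,0,3.2]},{"rot":[0,0,3.2]}]'|grep -E '^force|pos'
python3 steer.py '[{},{},{},{}]' 0.8 | grep -E '^force|pos|width'
python3 steer.py '[{"d":[0,0,-0.02]},{"d":[0,0,-0.06]},{"d":[0,0,-0.1]},{"d":[0,0,-0.1]},{"d":[0,0,-0.1]},{"d":[0,0,-0.1]},{"d":[0,0,-0.1]},{"d":[0,0,-0.1]}]' | grep -E '^force|pos'
python3 steer.py '[{},{},{},{},{}]' 0.0 20 | grep -E '^force|pos|width'
cat >> h.py <<'E'
def rings(tag):
    for n,(a,b) in {"top":((303,264.6),(331,265.2)),"scene":((330,210.1),(360,203.9))}.items():
        g=cv2.imread(f"pics/{n}{tag}.png").astype(np.float32).mean(2)
        t=np.linspace(0,1,281);X=a[0]+(b[0]-a[0])*t;Y=a[1]+(b[1]-a[1])*t
        v=np.mean([cv2.remap(g,X.astype(np.float32)[None],(Y+d).astype(np.float32)[None],1)[0] for d in(-2,-1,0,1)],0)
        base=np.median(v);w=X[v>(base+v.max())/2];m=(w[0]+w[-1])/2
        L=X<m;r1=X[L][np.argmin(v[L])];r2=X[~L][np.argmin(v[~L])];s=1 if n=="top" else -1
        print(n,'rings',r1.round(1),r2.round(1),'bubble',w[0].round(1),w[-1].round(1),'offset mm',round(s*(m-(r1+r2)/2)*16/(w[-1]-w[0]),2))
E
python3 - <<'E'
from h import *
bubble("8");rings("7");rings("8");go([511.5,153,320],1.59)
E
```

```text
eef_pos: [516.3, -26.9, 256.5]
force: [11.1, -0.9, -0.2]
eef_pos: [514.7, -26.5, 254.6]
force: [-0.7, -0.8, 1.0]
grip_width: 0.8
eef_pos: [514.8, -26.4, 353.7]
force: [0.3, -0.3, 0.6]
eef_pos: [514.8, -26.4, 354.5]
force: [-0.6, -0.9, -0.6]
grip_width: 0.005
top orange [291.5 264. ] 90 bubble [314.9 264.5] 58 green [300 260  32  11 289] offset -0.3
scene orange [370.3 200.1] 78 bubble [346.6 208.2] 56 green [329 202  35  18 292] offset 1.6
top rings 309.0 321.0 bubble 310.8 318.1 offset mm -1.21
scene rings 339.0 351.0 bubble 343.1 349.6 offset mm -3.28
top rings 309.0 331.0 bubble 311.1 318.4 offset mm -11.51
scene rings 339.0 351.0 bubble 342.8 349.4 offset mm -2.58
t 18.15 shift [  61.8 -168.5   34.3] rot [ 1.00e-03  1.00e-03 -1.22e+00] | now [514.8 -26.4 354.5] grip -0.001 0.0 F [-0.6 -1.   0.2]
```

The manual's scale: shifts go in m and turns go in units of 0.05 rad. Converting my numbers, -168 mm is -0.168, -126 mm is -0.126, -1.2 rad is -24.

```bash
python3 steer.py '[{"d":[0.015,-0.042,0],"rot":[0,0,-3]},{"d":[0.03,-0.084,0],"rot":[0,0,-6]},{"d":[0.045,-0.126,0],"rot":[0,0,-9]},{"d":[0.062,-0.168,0],"rot":[0,0,-12]},{"d":[0.062,-0.168,0],"rot":[0,0,-15]},{"d":[0.062,-0.168,0],"rot":[0,0,-18]},{"d":[0.062,-0.168,0],"rot":[0,0,-21]},{"d":[0.062,-0.168,0],"rot":[0,0,-24]}]' | grep -E '^force|pos'
python3 - <<'E'
from h import *
im=ctrl.capture("scene");c,s=cen(mask(im,12,24,120,110,(300,170,425,310)));print(c,s)
for z in (115,120): print(plane("top",[(291.5,264)],z),plane("scene",[(370.2,200.2)],z))
print(tri((370.2,200.2),(291.5,264)))
go([511.5,154,305],1.59)
E
```

```text
eef_pos: [511.9, 152.8, 354.2]
force: [0.3, -0.4, 0.1]
[370.09230769 200.13846154] [364 197  13   8  65]
[[514.46543666 158.83367822 115.        ]] [[508.67847792 159.54146578 115.        ]]
[[513.97849202 158.44511027 120.        ]] [[513.48144502 157.54769228 120.        ]]
(array([513.80614587, 157.94765566, 120.23893759]), np.float64(0.9978375206057595))
t 19.0 shift [ 1.3 -0.3 49.2] rot [-0.     0.001 -0.006] | now [511.9 152.8 354.2] grip 0.0 0.0 F [0.6 0.1 0.3]
```

```bash
python3 steer.py '[{"d":[0.005,0.0016,0.025]},{"d":[0.005,0.0016,0.045]},{"d":[0.005,0.0016,0.054]},{"d":[0.005,0.0016,0.054]},{"d":[0.005,0.0016,0.054]}]' | grep -E '^force|pos'
python3 steer.py '[{"d":[0,0,0.001]},{"d":[0,0,0.002]},{"d":[0,0,0.003]},{"d":[0,0,0.003]}]' | grep -E '^force|pos'
```

```text
eef_pos: [513.7, 157.6, 301.0]
force: [-0.1, 0.3, 0.0]
eef_pos: [513.5, 157.6, 297.3]
force: [-0.7, -0.3, 0.1]
```

```bash
python3 steer.py '[{"d":[0,0,0.0006]},{"d":[0,0,0.0012]},{"d":[0,0,0.0012]}]' | grep -E '^force|pos'
python3 steer.py '[{"d":[0,0,0.0006]},{"d":[0,0,0.0012]},{"d":[0,0,0.0012]}]' | grep -E '^force|pos'
```

```text
eef_pos: [513.5, 157.6, 296.0]
force: [-0.1, 0.3, -0.8]
eef_pos: [513.5, 157.6, 294.8]
force: [-0.4, -0.6, -0.1]
```

```bash
for i in 1; do python3 steer.py '[{"d":[0,0,0.0005]},{"d":[0,0,0.001]},{"d":[0,0,0.001]}]' | grep -E '^force|pos'; done
python3 steer.py '[{"d":[0,0,0.0004]},{"d":[0,0,0.0008]},{"d":[0,0,0.0008]}]' | grep -E '^force|pos'
```

```text
eef_pos: [513.5, 157.6, 293.8]
force: [1.2, -0.1, -0.0]
eef_pos: [513.5, 157.6, 293.3]
force: [-1.7, -0.1, 4.0]
```

Scaled: 0.6 mm is 0.0006, 0.3 mm is 0.0003.

```bash
python3 steer.py '[{"d":[0,0,0.0003]},{"d":[0,0,0.0006]},{"d":[0,0,0.0006]},{"d":[0,0,0.0006]}]' | grep -E '^force|pos'
python3 steer.py '[{"d":[0,0,0.0001]},{"d":[0,0,0.0001]},{"d":[0,0,0.0001]},{"d":[0,0,0.0001]},{"d":[0,0,0.0001]},{"d":[0,0,0.0001]},{"d":[0,0,0.0001]},{"d":[0,0,0.0001]}]' | grep -E 'time|^force|pos'
python3 - <<'E'
from h import *
print(ctrl.sense()['force'])
for n in ("top","scene"):
    im=np.mean([ctrl.capture(n).astype(float) for _ in range(4)],0).astype(np.uint8);cv2.imwrite(f"pics/{n}9.png",im[:,:,::-1])
rings("9")
a=cv2.resize(cv2.imread("pics/top9.png")[230:300,230:410],None,fx=4,fy=4,interpolation=3)
b=cv2.resize(cv2.imread("pics/scene9.png")[170:250,290:450],None,fx=4.5,fy=4.5,interpolation=3)
cv2.imwrite("pics/crop9.png",np.vstack([a[:, :720],b[:,:720]]))
print(ctrl.sense()['force'],ctrl.sense()['time_s'])
E
```

```text
eef_pos: [513.5, 157.6, 293.3]
force: [-2.6, -0.8, 8.7]
time_s: 22.3
eef_pos: [513.5, 157.6, 293.3]
force: [-3.2, -1.6, 9.3]
[-3.23083753 -1.55681824  9.26746049]
top rings 304.0 320.0 bubble 303.0 316.0 offset mm -3.08
scene rings 339.0 351.9 bubble 341.6 343.6 offset mm 22.32
[-3.52046985 -0.96513451  9.29302458] 22.7
```

View pics/crop9.png

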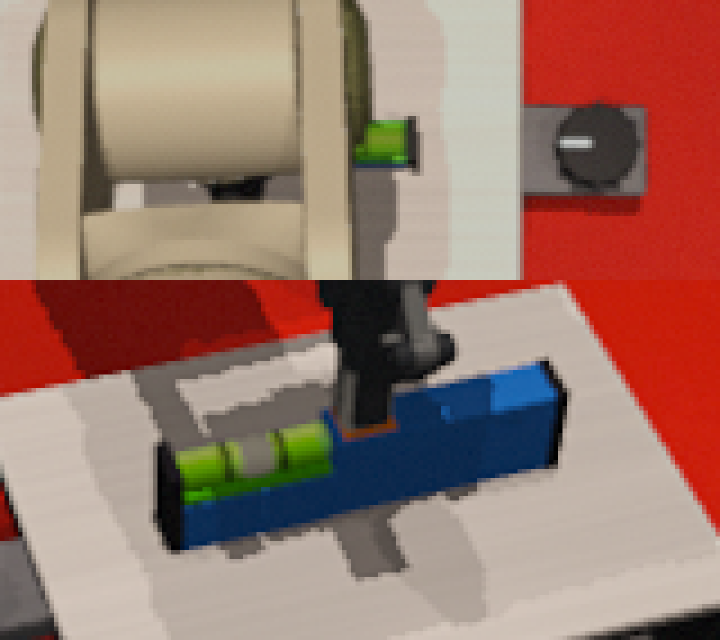

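The bubble sits mid-way between the rings: 238–274 in the scene crop, with the rings at 229 and 281. The fingers rest on the orange patch with 9.3 N, and the knob is free. Handing in.

```bash
python3 -c "
from rig import ctrl
print(ctrl.finish_job())"
```

```text
the job is handed in; nothing more can be done
None
```

I handed the job in at about 23 s with the level lying along the warmer's top, pointing towards the knob, the bubble midway between the rings in the last picture, the knob released, and the fingers pressing down with about 9 N; the hand-in gave no verdict.

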